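# Close the carton and turn its label to the front

## Robot

A 7-joint arm with a two-finger parallel gripper is mounted at the origin on the work surface; the furniture and walls round the work are solid. World frame = base frame: x ahead of the robot, y to its left, z up, the work surface at z = 0. Lengths are in m, angles in rad, forces in N, time in s.
With the tool pointing down it reaches from about 0.4 to 0.85 m from the base axis. Payload 10.4 kg.
Tool frame: the origin (TCP) lies midway between the tips of the shut fingers; the grasp point (between the pads) lies ctrl.grasp_offset behind it (ctrl.grasp_offset is the distance from the TCP to the grasp point, in m); z points along the fingers, y is the line along which they close (so a half turn about z gives the same grasp; the last joint's range is limited). The gripper opens to 87 mm and grips with 3 to 60 N. Pads are 19 mm wide; open, the fingers measure 117 mm over their backs; the gripper's body (75 mm by 190 mm) begins 51 mm behind the grasp point.
Start: joints at [-1.282, 0.332, -0.065, 1.46, 0.022, 1.35, -0.088], TCP at [0.192, 0.595, 0.223] pointing down, gripper open.
Joint ranges: [-2.6, 2.6], [-0.5, 2.12], [-1.47, 1.34], [0.16, 2.42], [-1.27, 4.41], [0.06, 2.06], [-2.6, 2.6]. Speed limits (rad/s): [2.22, 2.22, 2.79, 2.79, 3.14, 3.14, 3.14].

## Interface

Orientations are given as a unit quaternion [w, x, y, z].
In Python, from cell import ctrl, imaging, workorder gives the robot as it stands.
- The arm moves only by the shell command python3 -m jog 'ROWS' [FORCE]. ROWS is JSON, a list of rows, each a list of 3 entries, a list of its own where there are three numbers: the shift along the tool's x, y, z in cm, then the turn, a rotation vector about the tool's x, y, z in units of 6 degrees (1.0 is 6 degrees), then the finger opening in cm, from 0 to 8.7. A call has 1 to 20 rows; each row shifts and turns the commanded pose from where the row before left it, along the tool's axes as they then stand; what a row does not reach is not made up. A row lasts 1/12 s, in which the tool goes at most 41.7 mm and 7.16 degrees, less where a joint would pass 70% of its speed; a pose out of reach is approached as far as the arm can. A call with a gripper value outside its range is refused whole. The fingers move at their own pace and stop on an object; FORCE is the grip in N (left out, the last holds). Time passes only in rows, so rows that do not move let the fingers close. It gives the time, the measured TCP pose, the force, the opening and the grip force at its end, in the units of the state.
- ctrl.get_obs(): the state, without advancing time (a new reading comes with each control period).
- imaging.read_camera(name): name is "scene" or "top" or "wrist"; returns a dict with "pixels" (384x512x3 uint8, red, green, blue), "depth" (384x512 float32, m along the optical axis (not along the pixel's ray), 0 where there is no reading), "mtx" (3x3 intrinsics, pixels), "pose" (4x4, takes a point from camera to world coordinates). Camera axes: x right, y down, z forward; pixel columns grow to the right and rows downward; lengths in m; the calibration is good to about 2 mm. The wrist camera is an equidistant fisheye: a pixel r from the principal point sees the ray r / f radians off the axis. A picture is of the moment at which its call begins.
- workorder.sign_off(): hands the job in; it is judged then, once.
The state is a dict: "time_s": time; "joint_pos": joint angles; "joint_velocities": joint speeds; "joint_torque": joint torques, N m; "tool_pos": TCP position; "orientation": TCP orientation; "wrist_force": force on the tool from outside, world axes, zero at the start; "ft_torque": the same for the moment, N m; "grip_width": finger opening in m; "grasp_force": force on a finger pad.
Only numpy, scipy, OpenCV 4.12 (cv2) and the standard library are available. Lean on these libraries where they do the work, as an engineer would, in place of code of your own. Each camera call takes 0.05 s, during which the arm holds its last target. There are 200 camera calls.

## Task

Close the open mailing carton on the packing turntable: fold both small dust flaps in flat first, then fold the lid down flat over them. Then turn the turntable until the carton's address label squarely faces the front, toward the robot, and hold it still there for scanning: finish while gripping the shut carton from above by its two long sides, without letting go. Leave the other things on the desk where they are.

Things in the scene. Friction and masses are not known exactly. Their poses are not given: they have to be found in the camera images.
- turntable (a joint): angle (rad) of the grey round packing turntable (disc 220 mm across, its top 28 mm above the desk, black corner guides up to 40 mm) about its upright axis. 0: the label faces the front (toward the robot base, -x); positive: turned counter-clockwise seen from above. At the start it stands at 0.5 to 1.45. It turns freely either way with light bearing friction (about 0.06 N m) and stays where it is left
- carton: brown tuck-top mailing carton, 150 mm long (own x), 64 mm wide (own y), 80 mm high without lid, held in the turntable's corner guides so that it turns with it. Origin: centre of its underside, on the turntable's axis, 28.5 mm above the desk; own z up. The address label is on the end at own -x, a plain yellow sticker on the end at own +x. Its walls are stiff; the goods inside stay 30 mm below its rim
- carton_top (a point): centre of the top of the carton with its lid shut (111 mm above the desk), on the turntable's axis; axes as the carton's. The shut carton can be gripped across its 64 mm width here from above, pads on the two long sides; these sides are bare between 42 and 108 mm above the desk
- label (a point): centre of the white address label (50 x 60 mm, bar code and grey lines) on the 64 mm wide end of the carton at own -x, 76 mm from the axis; axes as the carton's
- label_flap (a joint): angle (rad) of the small dust flap hinged along the top edge of the label end (hinge line at own x = -74 mm, 79 mm above the carton's underside). 0: folded flat over the opening; 1.57: upright; larger: leaning outward, away from the carton. The flap is 46 mm long, about 57 mm wide (44 mm at its free edge), 2.5 mm thick. Its stiff crease stays where it is left; less than 1 N at the free edge moves it
- label_flap_edge (a point): middle of the free edge of the label-end dust flap
- sticker_flap (a joint): the same for the equal dust flap on the sticker end (hinge line at own x = +74 mm)
- sticker_flap_edge (a point): middle of the free edge of the sticker-end dust flap
- lid (a joint): angle (rad) of the lid, hinged along the long top edge at own y = -31 mm, 81 mm above the carton's underside. 0: lying flat over the opening and the dust flaps; 1.57: upright; larger: leaning outward, as it does at the start (1.95 to 2.35). The lid is 150 mm long, 64 mm from hinge to free edge, 2.5 mm thick, with a 13 mm tuck lip on its inner side along the free edge. It stays where it is left; less than 1 N at the free edge moves it
- lid_edge (a point): middle of the lid's free edge
- tape_roll: bystander, to be left alone: roll of brown packing tape, 92 mm across, 48 mm high, at the right of the desk; origin under its centre
- mug: bystander, to be left alone: white mug, 95 mm high, at the far left; origin under its centre
- ink_bottle: bystander, to be left alone: white stamp ink bottle with violet cap, 82 mm high, at the far right; origin under its centre
- calculator: bystander, to be left alone: dark desk calculator, 128x78x16 mm, lying at the far right; origin under its centre
- stamp_a: bystander, to be left alone: brown wooden hand stamp, 66 mm high, at the right; origin under its centre

How it is judged:
On the way, in this order (a step that is already met when the one before it is completed fails the run):
1. both dust flaps are folded in flat while the lid is still open (value of joint each of label_flap, sticker_flap below 0.2 rad and value of joint lid above 0.8 rad), for 0.2 s.
2. the lid is folded down flat over the folded dust flaps (value of joint each of label_flap, sticker_flap below 0.2 rad and value of joint lid below 0.12 rad), for 0.2 s.
3. the shut carton is turned until its label faces the front (all of step 2 and value of joint turntable between -0.1 and 0.1 rad), for 0.2 s.
At the end, for the whole second after the job is handed in: dust flaps flat within 0.2 rad and lid shut within 0.12 rad; label faces the front within 0.1 rad, turntable still (under 0.05 rad/s); the gripper still grips the carton with over 5 N, its grasp point below the carton's top and within 60 mm of the turntable's axis (all of step 3 and velocity of joint turntable between -0.05 and 0.05 rad/s and contact force between the fingers and carton above 5 N and horizontal distance between the grasp point and carton_top below 0.06 m and z of the grasp point in the frame of carton_top below -0.003 m); the arm keeps its last pose, push and grip.
It fails at once if a bystander is pushed more than 30 mm from its place (distance of any of tape_roll, mug, ink_bottle, calculator, stamp_a from where it was at the start of the episode above 0.03 m).
It also fails if it takes over 58 s, if anything falls off the work surface, if the arm or the gripper's body presses on something with over 40 N, if the wrist force passes 120 N, or if a joint passes its speed limit or range.

## Working session

There is one attempt and no reset: what is moved stays moved. The work goes in short steps, Python scripts to look and compute and a shell command to move; the robot and the scene stay as the last step left them, time stands still between calls to the robot, and variables do not carry over. Pictures are saved under pics/ and viewed, at most 10 in all, crops included, and the job is handed in when it is done.

```bash
mkdir -p pics; ls; python3 - <<'E'
from cell import ctrl, imaging
import cv2, numpy as np
o=ctrl.get_obs(); print(o['time_s'],o['tool_pos'],o['orientation'],o['grip_width'],ctrl.grasp_offset)
ims=[]
for n in("scene","top"):
    d=imaging.read_camera(n); np.savez(f'pics/{n}0.npz',**d); ims.append(d['pixels'][:,:,::-1]); print(n,d['mtx'].round(1).tolist(),d['pose'].round(3).tolist())
cv2.imwrite('pics/a.png',cv2.resize(ims[0],(800,600)));cv2.imwrite('pics/b.png',cv2.resize(ims[1],(800,600)))
E
```

```text
pics
0.0 [0.19159483 0.59450252 0.22177233] [-7.68693873e-05  1.55224517e-01  9.87878968e-01 -6.99353962e-04] 0.08696690567577926 0.0187
scene [[496.5, 0.0, 257.0], [0.0, 496.5, 187.9], [0.0, 0.0, 1.0]] [[-0.994, 0.089, -0.057, 0.58], [0.106, 0.864, -0.492, 0.574], [0.006, -0.496, -0.869, 1.292], [0.0, 0.0, 0.0, 1.0]]
top [[395.0, 0.0, 254.8], [0.0, 395.0, 190.3], [0.0, 0.0, 1.0]] [[0.016, -0.987, 0.163, 0.318], [-1.0, -0.019, -0.018, -0.092], [0.02, -0.163, -0.986, 1.377], [0.0, 0.0, 0.0, 1.0]]
```

View pics/a.png

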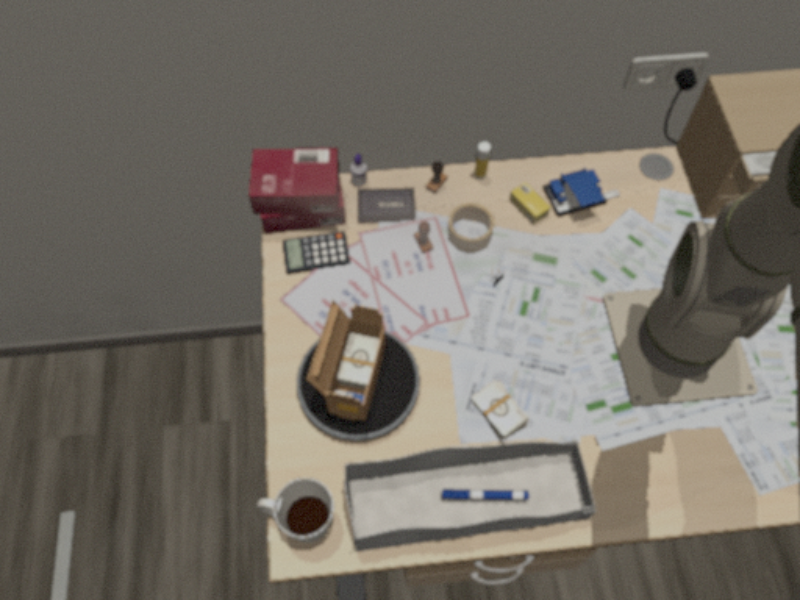

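View pics/b.png

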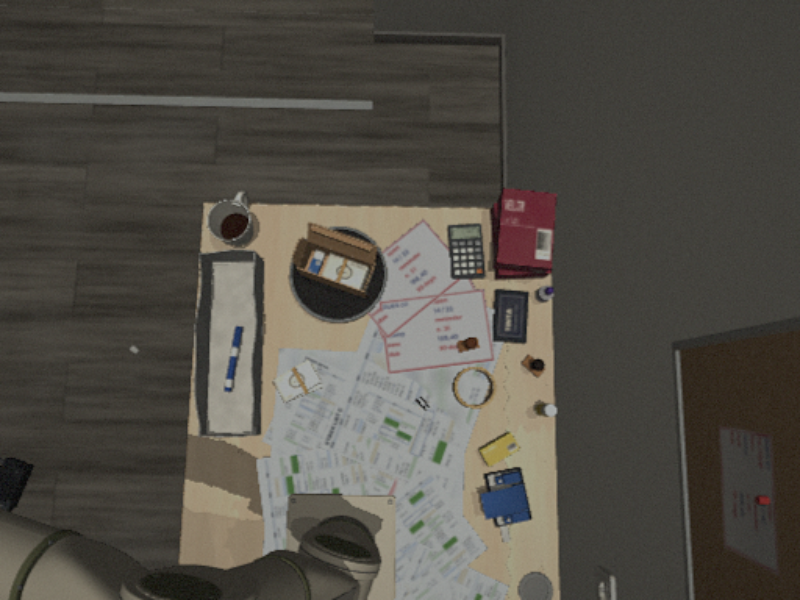

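Scene view: turntable at about (358,385) of 800x600, with the lid leaning to the far side. Top view: turntable at (338,275), carton's long axis running from upper left (sticker end) to lower right (label end), with the lid on the far (+x) side. Now I'll measure it from the depth.

```bash
cat > h.py <<'E'
import numpy as np, cv2
def cloud(d):
    K=d['mtx'];z=d['depth'];v,u=np.mgrid[:z.shape[0],:z.shape[1]]
    p=np.stack([(u-K[0,2])/K[0,0]*z,(v-K[1,2])/K[1,1]*z,z],-1)
    w=p@d['pose'][:3,:3].T+d['pose'][:3,3]; w[z==0]=np.nan; return w
E
python3 - <<'E'
from h import *
for n in("top","scene"):
    d=np.load(f'pics/{n}0.npz'); w=cloud(d)
    x,y,z=w[...,0],w[...,1],w[...,2]
    g=d['pixels'].astype(int).sum(-1)
    if n=="top": cu,cv=338*.64,275*.64
    else: cu,cv=358*.64,385*.64
    V,U=np.mgrid[:384,:512]
    near=(np.hypot(U-cu,V-cv)<60)
    m=near&(z>.015)&(z<.045)
    pts=np.c_[x[m],y[m]].astype(np.float32)
    c,r=cv2.minEnclosingCircle(pts); print(n,'disc',c,r,m.sum())
    for a,b in((.085,.12),(.12,.3)):
        m=near&(z>a)&(z<b); P=w[m]
        print(a,m.sum(),P.min(0).round(3),P.max(0).round(3),cv2.minAreaRect(P[:,:2].astype(np.float32)))
    # disc rim dark mask ellipse
    im=cv2.resize(d['pixels'][int(cv)-64:int(cv)+64,int(cu)-80:int(cu)+80,::-1],(800,640),interpolation=cv2.INTER_CUBIC)
    im=np.clip(im.astype(float)*1.5,0,255)
    cv2.imwrite(f'pics/c_{n}.png',im[20:620]); print('origin',int(cu)-80,int(cv)-64+4)
    # table height check
    m=near&(z<.012)&(z>-.02);print('desk',np.median(z[m]))
E
```

```text
top disc (0.5844261050224304, 0.022129878401756287) 0.2047787606716156 1633
0.085 360 [ 0.482 -0.061  0.085] [0.649 0.207 0.12 ] ((0.5778566002845764, 0.06851571053266525), (0.14385752379894257, 0.2636955976486206), 11.178895950317383)
0.12 576 [ 0.542 -0.065  0.12 ] [0.67  0.106 0.173] ((0.6075205206871033, 0.017824597656726837), (0.1650872677564621, 0.08641468733549118), 71.69053649902344)
origin 136 116
desk 0.0014007070578392344
scene disc (0.5860879421234131, 0.06084200739860535) 0.1440936177968979 2699
0.085 670 [ 0.495 -0.062  0.085] [0.646 0.216 0.12 ] ((0.5845228433609009, 0.0720507949590683), (0.1327139437198639, 0.26660674810409546), 11.21226978302002)
0.12 889 [ 0.54  -0.066  0.12 ] [0.669 0.106 0.172] ((0.6062271595001221, 0.016100727021694183), (0.1677427887916565, 0.0863717794418335), 70.71842193603516)
origin 149 186
desk -0.0002587965922891122[ WARN:0@0.193] global loadsave.cpp:1063 imwrite_ Unsupported depth image for selected encoder is fallbacked to CV_8U.
```

View pics/c_top.png

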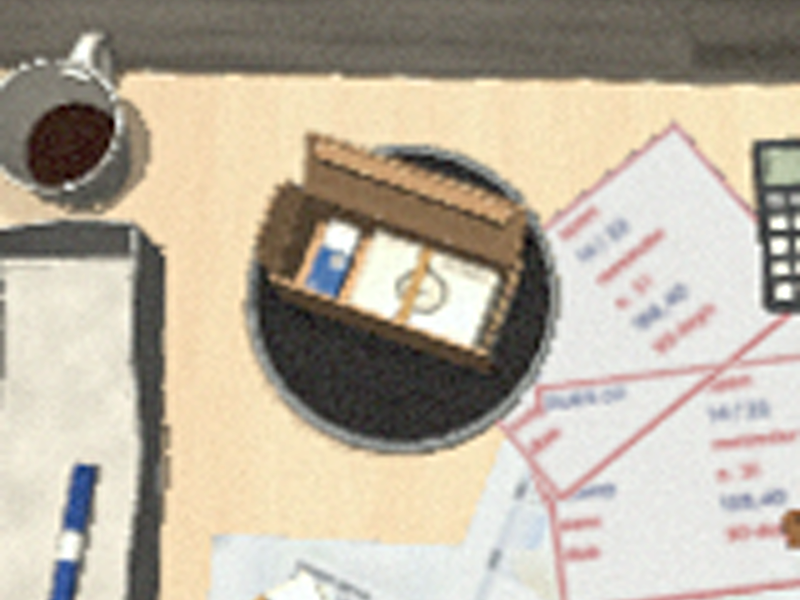

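View pics/c_scene.png

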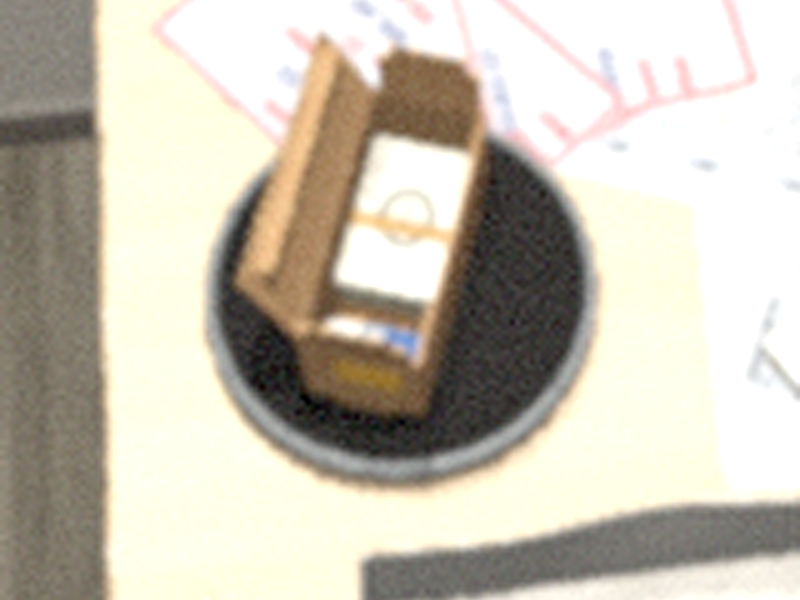

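```bash
cat >> h.py <<'E'
def ray(d,u,v,z):
    K=d['mtx'];r=d['pose'][:3,:3]@np.array([(u-K[0,2])/K[0,0],(v-K[1,2])/K[1,1],1]);o=d['pose'][:3,3]
    return (o+r*(z-o[2])/r[2])[:2]
def local(w,c,th):
    R=np.array([[np.cos(th),-np.sin(th)],[np.sin(th),np.cos(th)]])
    q=w.copy(); q[...,:2]=(w[...,:2]-c)@R; q[...,2]-=.0285; return q
E
python3 - <<'E'
from h import *
t=np.load('pics/top0.npz');s=np.load('pics/scene0.npz')
T=lambda a,b,z:ray(t,136+a/5,116+b/5,z)
S=lambda a,b,z:ray(s,149+a/5,186+b/5,z)
print('disc top',T(248,297,.025),T(560,297,.025),T(404,143,.028),T(404,450,.025))
print('disc scene',S(207,285,.025),S(595,285,.025))
a,b=T(268,275,.109),T(490,365,.109);print('front rim',a,b,np.arctan2(*(a-b)[::-1]),np.linalg.norm(a-b))
a,b=S(320,405,.05),S(430,415,.05)
th=1.24;c=(T(248,297,.025)+T(560,297,.025)+T(404,143,.028)+T(404,450,.025))/4
print(c)
for d in(t,s):
    q=local(cloud(d),c,th).reshape(-1,3);q=q[(np.abs(q[:,0])<.13)&(np.abs(q[:,1])<.1)&(q[:,2]>.06)]
    for nm,sel in(('lid',(abs(q[:,0])<.06)&(q[:,1]<-.033)&(q[:,2]>.09)),('lab',(q[:,0]<-.068)&(abs(q[:,1])<.02)&(q[:,2]>.085)),('stk',(q[:,0]>.068)&(abs(q[:,1])<.02)&(q[:,2]>.085))):
        P=q[sel];print(nm,len(P)); 
        if len(P)>5:
            print(P.min(0).round(3),P.max(0).round(3))
            k=1 if nm=='lid' else 0
            f=np.polyfit(P[:,2],P[:,k],1);print('slope',f.round(3))
            if nm=='lid': print('yaw slope',np.linalg.lstsq(np.c_[P[:,[0,2]],np.ones(len(P))],P[:,1],rcond=None)[0].round(3))
E
```

```text
disc top [0.58899485 0.12605764] [ 0.59327359 -0.09101672] [0.70114842 0.02090798] [0.48377929 0.01434774]
disc scene [0.6982708 0.0112731] [0.485071   0.03338472]
front rim [0.58706768 0.10014507] [ 0.53014344 -0.04635258] 1.2001841864580527 0.1571684771293146
[0.59179904 0.01757416]
lid 383
[-0.06  -0.058  0.09 ] [ 0.06  -0.033  0.144]
slope [-0.288 -0.009]
yaw slope [ 0.002 -0.288 -0.009]
lab 15
[-0.078 -0.018  0.095] [-0.071  0.02   0.128]
slope [-0.183 -0.053]
stk 69
[ 0.076 -0.019  0.086] [0.088 0.02  0.128]
slope [0.217 0.059]
lid 527
[-0.06  -0.057  0.09 ] [ 0.059 -0.033  0.144]
slope [-0.282 -0.01 ]
yaw slope [ 0.003 -0.282 -0.01 ]
lab 133
[-0.08  -0.02   0.085] [-0.069  0.019  0.127]
slope [-0.135 -0.06 ]
stk 53
[ 0.079 -0.02   0.086] [0.087 0.018 0.126]
slope [0.181 0.064]
```

```bash
cat > st.py <<'E'
from cell import ctrl
from h import *
from scipy.spatial.transform import Rotation as Ro
C=np.array([.592,.0176]);TH=1.24
def st(tx=None,ty=None,tz=None):
    o=ctrl.get_obs();R=Ro.from_quat(np.roll(o['orientation'],-1)).as_matrix()
    print('t',round(o['time_s'],2),'local',local(np.array(o['tool_pos']),C,TH)[:2].round(4),'z',round(o['tool_pos'][2],4),'yaw y',round(np.degrees(np.arctan2(R[1,1],R[0,1])),2),'tilt',R[2].round(3),'F',np.round(o['wrist_force'],1),'grip',round(o['grip_width'],4),round(o['grasp_force'],1))
    if tx is not None:
        c,s=np.cos(TH),np.sin(TH);p=C+np.array([c*tx-s*ty,s*tx+c*ty])
        print('shift cm',(R.T@(np.r_[p,tz]-o['tool_pos'])*100).round(2))
if __name__=='__main__':
    import sys;st(*map(float,sys.argv[1:]))
E
python3 -m jog '[[[-2.8,-1.53,0],[0,0,0.18],0],[[-2.8,-1.53,0],[0,0,0],0],[[-2.8,-1.53,0],[0,0,0],0],[[-2.8,-1.53,0],[0,0,0],0],[[-2.8,-1.53,0],[0,0,0],0],[[-2.8,-1.53,0],[0,0,0],0],[[-2.8,-1.53,0],[0,0,0],0],[[-2.8,-1.53,0],[0,0,0],0],[[-2.8,-1.53,0],[0,0,0],0],[[-2.8,-1.53,0],[0,0,0],0],[[-2.8,-1.53,0],[0,0,0],0],[[-2.8,-1.53,0],[0,0,0],0],[[-2.8,-1.53,0],[0,0,0],0],[[-2.8,-1.53,0],[0,0,0],0],[[-2.8,-1.53,0],[0,0,0],0],[[-2.8,-1.53,0],[0,0,0],0],[[-2.8,-1.53,0],[0,0,0],0],[[-2.8,-1.53,0],[0,0,0],0]]' 
python3 st.py 0.12 0 0.145
```

```text
time_s: 1.6
tool_pos: [0.5801, 0.1699, 0.2223]
orientation: [-0.0, 0.165, 0.986, -0.0]
wrist_force: [1.0, 0.1, -0.1]
grip_width: 0.0003
grasp_force: 0.0
t 1.6 local [0.1401 0.0607] z 0.2223 yaw y 71.06 tilt [ 0. -0. -1.] F [ 1.   0.1 -0.1] grip 0.0003 0.0
shift cm [-6.07 -2.01  7.72]
```

```bash
python3 -m jog '[[[-3.04,-1.0,2.0],[0,0,0],0],[[-3.03,-1.0,2.0],[0,0,0],0],[[0,0,3.7],[0,0,0],0],[[0,0,0],[0,0,0],0],[[0,-1.5,0],[0,0,0],0],[[0,-1.5,0.2],[0,0,0],0],[[0,-1.5,0.3],[0,0,0],0],[[0,-1,0.5],[0,0,0],0],[[0,-0.7,1],[0,0,0],0],[[0,0,0.8],[0,0,0],0],[[0,0,0.5],[0,0,0],0],[[0,0,0],[0,0,0],0]]' 
python3 st.py 0.058 0 0.110
```

```text
time_s: 2.6
tool_pos: [0.6094, 0.0746, 0.1109]
orientation: [-0.001, 0.164, 0.986, -0.0]
wrist_force: [-0.4, -0.6, -0.8]
grip_width: 0.0002
grasp_force: 0.0
t 2.6 local [0.0596 0.002 ] z 0.1109 yaw y 71.1 tilt [ 0.002 -0.001 -1.   ] F [-0.4 -0.6 -0.8] grip 0.0002 0.0
shift cm [-0.2  -0.16  0.09]
```

```bash
python3 -m jog '[[[0,0,0.1],[0,0,0],0],[[0,0,0.1],[0,0,0],0],[[0,0,0],[0,0,0],0]]' 
python3 -m jog '[[[-0.2,0,-4],[0,0,0],0],[[0,0,-4],[0,0,0],0],[[0,-3,0],[0,0,0],0],[[0,-3,0],[0,0,0],0],[[0,-3,0],[0,0,0],0],[[0,-3,0],[0,0,0],0],[[0,-3,0],[0,0,0],0],[[0,-2.8,0],[0,0,0],0],[[0,0,0],[0,0,0],0]]' 
python3 st.py -0.12 0 0.145
python3 - <<'E'
from cell import imaging
from st import *
d=imaging.read_camera('scene');cv2.imwrite('pics/d.png',np.clip(cv2.resize(d['pixels'][186:314,149:309,::-1],(750,600)).astype(float)*1.4,0,255).astype(np.uint8))
E
```

```text
time_s: 2.85
tool_pos: [0.6104, 0.0745, 0.1105]
orientation: [0.0, 0.164, 0.986, 0.0]
wrist_force: [0.2, -0.3, 0.5]
grip_width: 0.0008
grasp_force: 0.0
time_s: 3.6
tool_pos: [0.5526, -0.1017, 0.1913]
orientation: [0.0, 0.168, 0.986, -0.001]
wrist_force: [0.1, -1.4, 1.1]
grip_width: 0.0003
grasp_force: 0.0
t 3.6 local [-0.1256 -0.0015] z 0.1913 yaw y 70.62 tilt [-0.001 -0.002 -1.   ] F [ 0.1 -1.4  1.1] grip 0.0003 0.0
shift cm [0.16 0.57 4.63]
```

View pics/d.png

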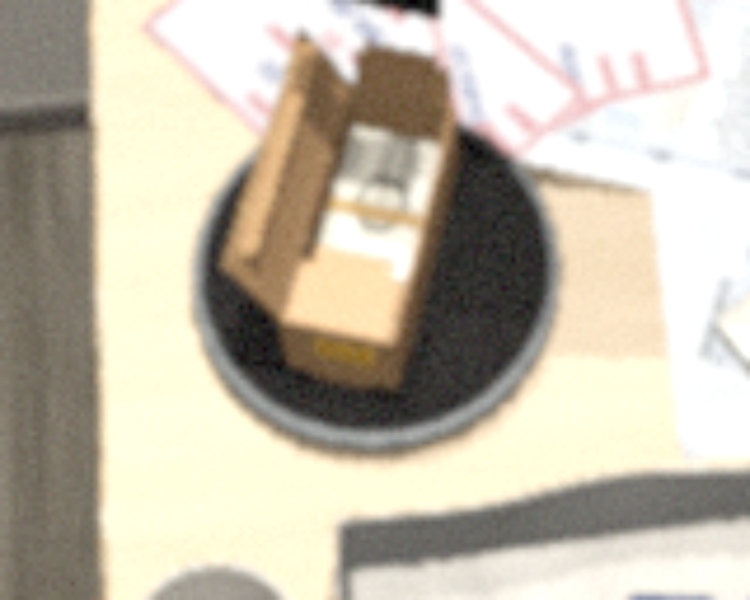

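The sticker flap, at (345,295) in the crop, now lies flat inside the rim, and the label flap still stands at (400,85). I'll mirror the same push there.

```bash
python3 -m jog '[[[0.16,0,2.3],[0,0,0],0],[[0,0,2.3],[0,0,0],0],[[0,0.5,0],[0,0,0],0],[[0,1.5,0],[0,0,0],0],[[0,1.5,0],[0,0,0],0],[[0,1.5,0.3],[0,0,0],0],[[0,1,0.7],[0,0,0],0],[[0,0.7,1],[0,0,0],0],[[0,0,0.9],[0,0,0],0],[[0,0,0.5],[0,0,0],0],[[0,0,0.2],[0,0,0],0],[[0,0,0],[0,0,0],0]]' 
python3 st.py -0.058 0 0.110
```

```text
time_s: 4.65
tool_pos: [0.5753, -0.0316, 0.109]
orientation: [0.001, 0.165, 0.986, 0.0]
wrist_force: [2.6, 2.5, 4.2]
grip_width: 0.0003
grasp_force: 2.2
t 4.65 local [-0.0519 -0.0001] z 0.109 yaw y 71.01 tilt [-0.001  0.001 -1.   ] F [2.6 2.5 4.2] grip 0.0003 2.2
shift cm [ 0.01 -0.61 -0.1 ]
```

```bash
python3 -m jog '[[[0,0,-3],[0,0,0],0],[[0,0,-3],[0,0,0],0],[[0,0,-3.1],[0,0,0],0],[[-2.5,1.3,0],[0,0,0],0],[[-2.5,1.3,0],[0,0,0],0],[[-2.5,1.3,0],[0,0,0],0],[[-2.5,1.3,0],[0,0,0],0],[[-1,0,0],[0,0,0],0],[[0,0,0],[0,0,0],0]]' 
python3 st.py 0 -0.105 0.148
python3 - <<'E'
from cell import imaging
from st import *
for n in('scene','top'):
    d=imaging.read_camera(n)
    if n=='scene':cv2.imwrite('pics/e.png',np.clip(cv2.resize(d['pixels'][186:314,149:309,::-1],(750,600)).astype(float)*1.4,0,255).astype(np.uint8))
    q=local(cloud(d),C,TH).reshape(-1,3)
    for s in(-1,1):
        P=q[(s*q[:,0]>.03)&(s*q[:,0]<.07)&(abs(q[:,1])<.022)&(q[:,2]>.03)&(q[:,2]<.15)]
        print(n,s,len(P),np.polyfit(s*P[:,0],P[:,2],1).round(3),P[:,2].mean().round(4)) if len(P)>5 else print(n,s,len(P))
E
```

```text
time_s: 5.4
tool_pos: [0.6964, -0.0192, 0.1976]
orientation: [-0.001, 0.165, 0.986, -0.001]
wrist_force: [0.5, -0.7, -0.3]
grip_width: 0.0003
grasp_force: 0.0
t 5.4 local [-0.0009 -0.1107] z 0.1976 yaw y 70.99 tilt [ 0.001 -0.002 -1.   ] F [ 0.5 -0.7 -0.3] grip 0.0003 0.0
shift cm [0.57 0.1  4.96]
scene -1 283 [0.541 0.047] 0.0721
scene 1 243 [-0.033  0.082] 0.0802
top -1 127 [0.004 0.08 ] 0.0798
top 1 0
```

View pics/e.png

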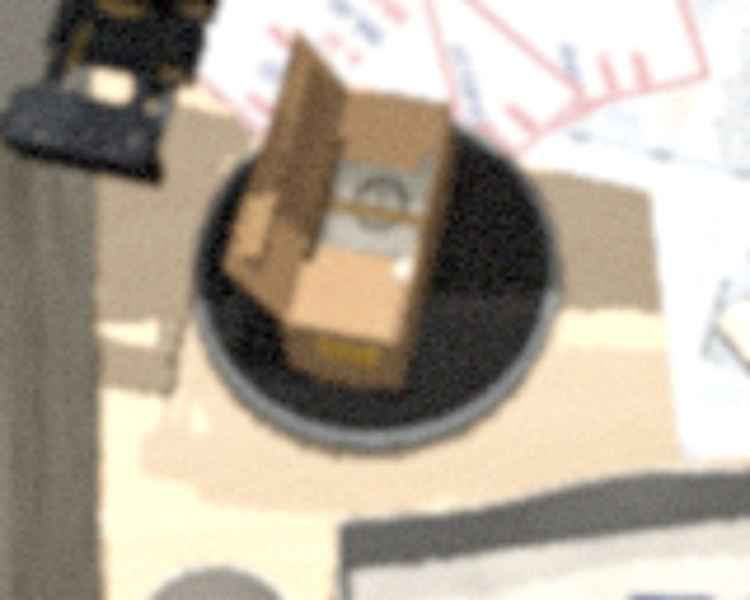

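Both flaps lie flat (fitted height 80 mm, slope about 0) and the lid is still open. Next I'll push the lid over.

```bash
python3 -m jog '[[[0,0,2.4],[0,0,0],0],[[0,0,2.4],[0,0,0],0],[[1.5,0.1,0],[0,0,0],0],[[1.5,0,0],[0,0,0],0],[[1.5,0,0],[0,0,0],0],[[1.3,0,-0.2],[0,0,0],0],[[1.3,0,-0.2],[0,0,0],0],[[1.2,0,-0.1],[0,0,0],0],[[1,0,0.3],[0,0,0],0],[[1,0,0.7],[0,0,0],0],[[0.8,0,1],[0,0,0],0],[[0.6,0,1],[0,0,0],0],[[0.4,0,0.9],[0,0,0],0],[[0.2,0,0.6],[0,0,0],0],[[0,0,0.3],[0,0,0],0],[[0,0,0],[0,0,0],0]]' 
python3 st.py 0 0.015 0.111
```

```text
time_s: 6.83
tool_pos: [0.5785, 0.0229, 0.1109]
orientation: [-0.001, 0.165, 0.986, 0.001]
wrist_force: [-15.7, 0.0, 25.3]
grip_width: 0.0007
grasp_force: 12.9
t 6.83 local [0.0006 0.0145] z 0.1109 yaw y 71.02 tilt [ 0.002  0.001 -1.   ] F [-15.7   0.   25.3] grip 0.0007 12.9
shift cm [ 0.05 -0.06 -0.01]
```

```bash
python3 -m jog '[[[0,0,-0.5],[0,0,0],0],[[0,0,-2.5],[0,0,0],0],[[0,0,-3],[0,0,0],3],[[-3,0,0],[0,0,0],8.7],[[-3,0,-1],[0,0,0],8.7],[[-3,0,-1],[0,0,0],8.7],[[-3,0,0],[0,0,0],8.7],[[0,0,0],[0,0,0],8.7]]' 
python3 - <<'E'
from cell import imaging
from st import *
ims=[]
for n in('scene','top'):
    d=imaging.read_camera(n)
    o=(149,186) if n=='scene' else (136,116)
    ims.append(np.clip(cv2.resize(d['pixels'][o[1]:o[1]+128,o[0]:o[0]+128,::-1],(400,400)).astype(float)*1.4,0,255).astype(np.uint8))
    q=local(cloud(d),C,TH).reshape(-1,3)
    P=q[(abs(q[:,0])<.09)&(abs(q[:,1])<.045)&(q[:,2]>.06)&(q[:,2]<.12)]
    print(n,len(P),P.min(0),P.max(0),cv2.minAreaRect(P[:,:2].astype(np.float32)))
    P=P[(abs(P[:,0])<.065)&(abs(P[:,1])<.027)]
    print(np.linalg.lstsq(np.c_[P[:,:2],np.ones(len(P))],P[:,2],rcond=None)[0].round(4))
cv2.imwrite('pics/f.png',np.hstack(ims)); st()
E
```

```text
time_s: 7.5
tool_pos: [0.6959, -0.0187, 0.1874]
orientation: [0.0, 0.166, 0.986, -0.001]
wrist_force: [-0.1, -0.4, -1.3]
grip_width: 0.0324
grasp_force: 0.0
scene 1397 [-0.07386506 -0.03205133  0.06043504] [0.07996284 0.0356555  0.08984354] ((0.003040701150894165, 0.0014687739312648773), (0.1535928100347519, 0.06485354155302048), 1.6597800254821777)
[-0.0024  0.0014  0.0816]
top 232 [-0.07264404 -0.03256208  0.06136844] [-0.03029612  0.03164345  0.08874606] ((-0.051795318722724915, -0.0005911439657211304), (0.04123111069202423, 0.064170241355896), 1.5923835039138794)
[-0.0148 -0.0163  0.0815]
t 7.6 local [ 0.0002 -0.1068] z 0.1874 yaw y 70.97 tilt [ 0.001 -0.001 -1.   ] F [-0.8  0.9 -0.2] grip 0.0405 0.0
```

View pics/f.png

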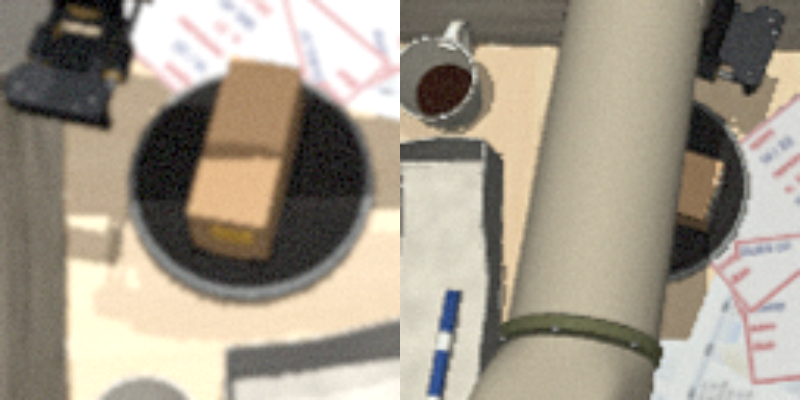

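The lid is shut flat (fitted slopes about 0) and the carton turned slightly, to about 1.265 rad. Next I'll centre the tool over it and turn across the width.

```bash
python3 -m jog '[[[3.5,0,0],[0,0,0],8.7],[[3.5,0,0],[0,0,0],8.7],[[3.7,0,0],[0,0,0],8.7],[[0,0,0],[0,0,1],8.7],[[0,0,0],[0,0,1],8.7],[[0,0,0],[0,0,1],8.7],[[0,0,0],[0,0,1],8.7],[[0,0,0],[0,0,1],8.7],[[0,0,0],[0,0,1],8.7],[[0,0,0],[0,0,1],8.7],[[0,0,0],[0,0,1],8.7],[[0,0,0],[0,0,1],8.7],[[0,0,0],[0,0,1],8.7],[[0,0,0],[0,0,1],8.7],[[0,0,0],[0,0,1],8.7],[[0,0,0],[0,0,1],8.7],[[0,0,0],[0,0,1],8.7],[[0,0,0],[0,0,0.75],8.7],[[0,0,0],[0,0,0],8.7]]' ; python3 st.py 0 0 0.08
```

```text
time_s: 9.18
tool_pos: [0.5909, 0.0194, 0.1886]
orientation: [-0.0, 0.807, 0.59, 0.0]
wrist_force: [-0.1, 0.7, -0.3]
grip_width: 0.0872
grasp_force: 0.0
t 9.18 local [0.0013 0.0017] z 0.1886 yaw y -17.63 tilt [ 0.001 -0.    -1.   ] F [-0.1  0.7 -0.3] grip 0.0872 0.0
shift cm [-0.15  0.17 10.86]
```

```bash
python3 -m jog '[[[-0.15,0.15,2],[0,0,0],8.7],[[0,0,2],[0,0,0],8.7],[[0,0,2],[0,0,0],8.7],[[0,0,2],[0,0,0],8.7],[[0,0,1.5],[0,0,0],8.7],[[0,0,1.4],[0,0,0],8.7],[[0,0,0],[0,0,0],8.7],[[0,0,0],[0,0,0],6.3],[[0,0,0],[0,0,0],6.3],[[0,0,0],[0,0,0],6],[[0,0,0],[0,0,0],6],[[0,0,0],[0,0,0],6],[[0,0,0],[0,0,0],6]]' 20; python3 st.py 0 0 0.08
```

```text
time_s: 10.27
tool_pos: [0.5911, 0.0179, 0.08]
orientation: [-0.002, 0.806, 0.592, -0.001]
wrist_force: [-10.2, 2.5, 8.9]
grip_width: 0.0636
grasp_force: 20.0
t 10.27 local [-0.      0.0009] z 0.08 yaw y -17.4 tilt [ 0.001 -0.004 -1.   ] F [-10.2   2.5   8.9] grip 0.0636 20.0
shift cm [-0.    0.09 -0.  ]
```

```bash
python3 -m jog '[[[0,0.05,0],[0,0,0.3],6],[[0,0,0],[0,0,0.5],6],[[0,0,0],[0,0,0.6],6],[[0,0,0],[0,0,0.6],6],[[0,0,0],[0,0,0.6],6],[[0,0,0],[0,0,0.6],6],[[0,0,0],[0,0,0.6],6],[[0,0,0],[0,0,0.6],6],[[0,0,0],[0,0,0.6],6],[[0,0,0],[0,0,0.6],6],[[0,0,0],[0,0,0.4],6],[[0,0,0],[0,0,0],6]]' 30; python3 st.py
```

```text
time_s: 11.27
tool_pos: [0.5894, 0.0192, 0.0798]
orientation: [-0.003, 0.95, 0.313, -0.003]
wrist_force: [-23.6, 6.7, 20.5]
grip_width: 0.0637
grasp_force: 30.0
t 11.27 local [0.0007 0.0029] z 0.0798 yaw y -53.5 tilt [-0.005 -0.008 -1.   ] F [-23.6   6.7  20.5] grip 0.0637 30.0
```

```bash
python3 -m jog '[[[-0.16,-0.12,-0.2],[0,0,0],6],[[0,0,0],[0,0,0],6],[[0,0,0],[0,0,0],6]]'; python3 st.py
```

```text
time_s: 11.52
tool_pos: [0.5893, 0.0191, 0.0801]
orientation: [-0.002, 0.949, 0.315, -0.002]
wrist_force: [-3.4, 5.7, -10.3]
grip_width: 0.064
grasp_force: 30.0
t 11.52 local [0.0005 0.003 ] z 0.0801 yaw y -53.33 tilt [-0.002 -0.004 -1.   ] F [ -3.4   5.7 -10.3] grip 0.064 30.0
```

Much lower force now. Remaining turn is about 36.7° (6.1 units).

```bash
python3 -m jog '[[[0,-0.05,0.07],[0,0,0.3],6],[[0,0,0],[0,0,0.5],6],[[0,0,0],[0,0,0.6],6],[[0,0,0],[0,0,0.6],6],[[0,0,0],[0,0,0.6],6],[[0,0,0],[0,0,0.6],6],[[0,0,0],[0,0,0.6],6],[[0,0,0],[0,0,0.6],6],[[0,0,0],[0,0,0.6],6],[[0,0,0],[0,0,0.6],6],[[0,0,0],[0,0,0.4],6],[[0,0,0],[0,0,0.1],6],[[0,0,0],[0,0,0],6],[[0,0,0],[0,0,0],6],[[0,0,0],[0,0,0],6]]'; python3 - <<'E'
from cell import imaging
from st import *
st()
ims=[]
for n in('scene','top'):
    d=imaging.read_camera(n)
    o=(149,186) if n=='scene' else (136,116)
    ims.append(np.clip(cv2.resize(d['pixels'][o[1]:o[1]+128,o[0]:o[0]+128,::-1],(400,400)).astype(float)*1.4,0,255).astype(np.uint8))
    q=local(cloud(d),np.array([.590,.0185]),0).reshape(-1,3)
    for s in(-1,1):
        P=q[(s*q[:,0]>.03)&(s*q[:,0]<.1)&(abs(q[:,1])<.045)&(q[:,2]>.074)&(q[:,2]<.088)]
        if len(P)>10: print(n,s,len(P),P.min(0).round(3),P.max(0).round(3),P[:,1].mean(),cv2.minAreaRect(P[:,:2].astype(np.float32)),np.linalg.lstsq(np.c_[P[:,:2],np.ones(len(P))],P[:,2],rcond=None)[0].round(4))
cv2.imwrite('pics/g.png',np.hstack(ims))
E
```

```text
time_s: 12.77
tool_pos: [0.5886, 0.0212, 0.0801]
orientation: [-0.002, 1.0, 0.001, -0.003]
wrist_force: [-10.7, 11.2, 1.3]
grip_width: 0.0642
grasp_force: 30.0
t 12.77 local [0.0023 0.0044] z 0.0801 yaw y -89.85 tilt [-0.006 -0.005 -1.   ] F [-10.7  11.2   1.3] grip 0.0642 30.0
scene -1 304 [-0.074 -0.03   0.074] [-0.036  0.036  0.087] 0.003388383865643819 ((-0.054616283625364304, 0.0025635268539190292), (0.037810880690813065, 0.06595899909734726), 0.017278622835874557) [-0.0086 -0.015   0.081 ]
scene 1 343 [ 0.034 -0.032  0.074] [0.077 0.036 0.088] 0.004248260910811754 ((0.05535566806793213, 0.002205491065979004), (0.042302876710891724, 0.06723622977733612), 0.5769416689872742) [-0.0061 -0.001   0.0819]
top -1 190 [-0.074 -0.03   0.074] [-0.031  0.023  0.087] -0.006858557474759588 ((-0.052068136632442474, -0.0034233275800943375), (0.052515581250190735, 0.04291696473956108), 89.87366485595703) [ 0.0126 -0.0017  0.083 ]
```

View pics/g.png

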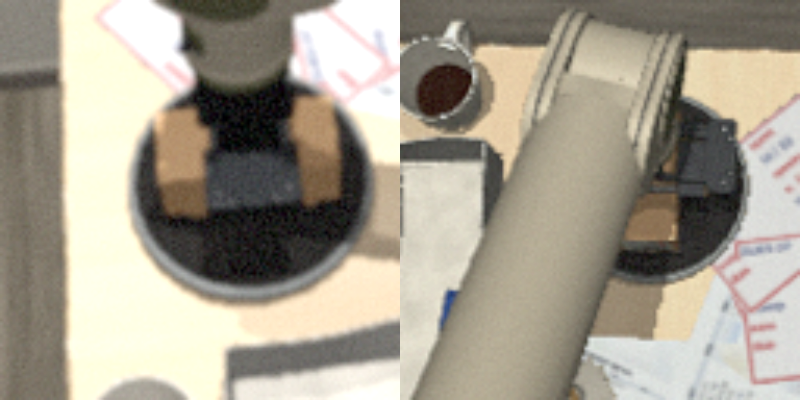

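The carton stands square (yaw within about 0.5°), the lid is flat and the grip is holding 30 N. I'm handing the job in.

```bash
python3 -m jog '[[[0,0,0],[0,0,0],6],[[0,0,0],[0,0,0],6],[[0,0,0],[0,0,0],6]]'; python3 -c "
from st import *
from cell import workorder
st(); print(workorder.sign_off())"
```

```text
time_s: 13.12
tool_pos: [0.5886, 0.0212, 0.0801]
orientation: [-0.002, 1.0, 0.001, -0.003]
wrist_force: [-10.4, 10.0, 0.2]
grip_width: 0.0636
grasp_force: 30.0
t 13.12 local [0.0023 0.0044] z 0.0801 yaw y -89.85 tilt [-0.006 -0.005 -1.   ] F [-10.4  10.    0.2] grip 0.0636 30.0
the job is handed in; nothing more can be done
None
```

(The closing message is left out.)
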